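# Hold the apron of a dessert riser against its legs for screwing

### The arm

A 6-joint arm with a two-finger parallel gripper is mounted at the origin on the work surface. World frame = base frame: x ahead of the robot, y to its left, z up, the work surface at z = 0. Lengths are in m, angles in rad, forces in N, time in s.
With the tool pointing down it reaches from about 0.3 to 0.825 m from the base axis. Payload 5.4 kg.
Tool frame: the origin (TCP) lies at the very end of the fingers, on their centre line; the grasp point (between the pads) lies 19 mm behind it (hold_point_z is the distance from the TCP to the grasp point, in m); z points along the fingers, y is the line along which they close (so a half turn about z gives the same grasp; the last joint's range is limited). The gripper opens to 92 mm and grips with 3 to 60 N. Pads are 20 mm wide; open, the fingers measure 128 mm over their backs; the gripper's body (75 mm by 189 mm) begins 69 mm behind the grasp point.
Start: joints at [1.054, 0.158, 1.597, -0, 1.386, -0.21], TCP at [0.174, 0.548, 0.215] pointing down, gripper open.
Joint ranges: [-2.91, 2.91], [-0.94, 2.29], [0.18, 2.7], [-1.29, 4.43], [0.17, 2.64], [-3, 3]. Speed limits (rad/s): [2.57, 2.57, 3.14, 3.14, 3.14, 3.14].

### API

Orientations are given as a unit quaternion [w, x, y, z].
In Python, from cell import state, get_image, close_job, hold_point_z gives the robot as it stands. The module is installed in compiled form; this text tells all that it offers.
- The arm moves only by the tool drive_tool, never from a script. Its argument "increments" is a list of rows, each a list of 7 numbers: the turn, a rotation vector about the tool's x, y, z in rad, then the shift along the tool's x, y, z in m, then the finger opening in m, from 0 to 0.0919. In form: [[wx, wy, wz, dx, dy, dz, grip], ...]. A call has 1 to 12 rows; each row shifts and turns the commanded pose from where the row before left it, along the tool's axes as they then stand; what a row does not reach is not made up. A row lasts 1/8 s, in which the tool goes at most 62.5 mm and 10.7 degrees, less where a joint would pass 70% of its speed; a pose out of reach is approached as far as the arm can. A call is refused whole if a number of a shift passes 0.0625 or a number of a turn 0.188, either way. A call with a gripper value outside its range is refused whole. The fingers move at their own pace and stop on an object; the grip force is fixed at half the most. Time passes only in rows, so rows that do not move let the fingers close. It gives the time, the measured TCP pose, the force, the opening and the grip force at its end, in the units of the state.
- state(): the state, without advancing time (a new reading comes with each control period).
- get_image(name): name is "scene" or "top" or "wrist"; returns a dict with "color" (400x640x3 uint8, red, green, blue), "depth" (400x640 float32, m along the optical axis (not along the pixel's ray), 0 where there is no reading), "intrinsics" (3x3 intrinsics, pixels), "k1" (the pictures are not rectified: a ray, as slopes to the right and down, at radius r is drawn at 1 + k1 r^2 times it, then the intrinsics apply), "rvec" (rotation vector, rad) and "tvec" (3), from world to camera coordinates, as OpenCV has them; the wrist camera has in their place "tool_from_camera" (4x4, takes a point from camera to tool coordinates, whose origin is the TCP and whose axes are the flange's). Camera axes: x right, y down, z forward; pixel columns grow to the right and rows downward; lengths in m; the calibration is good to about 2 mm. A picture is of the moment at which its call begins: read the wrist's pose just before it.
- close_job(): hands the job in; it is judged then, once.
The state is a dict: "t": time; "joints": joint angles; "qvel": joint speeds; "effort": joint torques, N m; "tool_pos": TCP position; "eef_rot": TCP orientation; "ft_force": force on the tool from outside, world axes, zero at the start; "wrist_torque": the same for the moment, N m; "gripper_width": finger opening in m; "finger_force": force on a finger pad.
Only numpy, scipy, OpenCV 4.12 (cv2) and the standard library are available. Lean on these libraries where they do the work, as an engineer would, in place of code of your own. Each camera call takes 0.05 s, during which the arm holds its last target. There are 200 camera calls.

### The job

Please be my third hand while I build this dessert riser: pick up the longer of the two wooden aprons, set it on edge on the assembly board with its end up to the side stop, and press it square against the two blue legs until the sprung carriage is about half way in (about 10 N). Keep that push gentle and steady for three seconds and finish while still gripping and pressing it, so that I can put the screws in; do not let go, push on the apron only, and leave the short apron, screwdriver, jar and cup alone.

Things in the scene. Friction and masses are not known exactly. Their poses are not given: they have to be found in the camera images.
- apron_long: the longer apron: a plain pale wooden board standing on edge, 20 mm thick (x) by 180 mm long (y) by 45 mm tall (z), about 0.11 kg. Origin at the centre of its underside. Both faces and both ends are alike. It starts on the table, clear of the assembly board.
- apron_short: the shorter apron, not wanted: the same wood, 20 mm (x) by 110 mm (y) by 45 mm (z) on edge, origin at the centre of its underside. The two aprons may have swapped places. Leave it alone.
- jig: the fixed assembly board: plywood 12 mm thick, x -100 to +130, y -130 to +130 mm in its frame. Origin at table height (12 mm below its top), midway between the legs, in the plane of the leg faces at rest. +x: pressing direction, roughly away from the robot; the apron comes in from the open -x side, parallel to y. A rear block stands at x 112 to 128 mm, 36 mm tall.
- legs (a point): between the two pale blue riser legs, parts of the sprung carriage: each 36 mm deep (x), 30 wide (y), rising 60 mm above the board, centred at y -70 and +70 mm. Point midway between them, on the board's top, in the plane of their front faces (which look to jig -x). Between them is room for a finger: 110 mm wide, 47 mm deep back to the carriage's aluminium bar (36 mm tall).
- carriage (a joint): how far the legs' carriage has been pushed back along jig +x, in m: 0 at rest, 0.040 at its hard stop. A spring pushes it back with 500 N per m (0.020 = 10 N, half way). It returns to 0 when let go.
- screwdriver: a screwdriver with a black handle lying on the table near the robot, about 200 mm long; leave alone
- jar: a closed pink jar of sweets, 64 mm across and 85 mm tall, origin at the centre of its underside; leave alone
- cup: a paper cup, 72 mm across and 80 mm tall, origin at the centre of its underside; leave alone
- stop (a point): middle of the inner face of the side stop, a fixed wooden block on the board at its +y (left) end, 120 mm long (x), 34 mm tall above the board. The face is at jig x -70 to +50, y = +90 mm and looks to -y; with the long apron's end touching it the apron's centre is at jig y = 0. Point 17 mm above the board's top.
Mind the look-alikes: they are no part of the job. Leave any green or yellow look-alike of the apron_long alone.

How it is judged:
On the way, in this order (a step that is already met when the one before it is completed fails the run):
1. the longer apron is picked up, clear of the table (height (world z) of apron_long above 0.02 m and contact force between the fingers and apron_long above 2 N and contact force between anything else and carriage below 0.5 N), for 0.2 s.
2. the apron is on the board, at the side stop, and pressed against the legs with a steady 6 to 16 N for 2 s (y of apron_long in the frame of jig between -0.006 and 0.003 m and z of apron_long in the frame of jig between 0.008 and 0.017 m and angle between the y axis of apron_long and the y axis of jig, either way round below 0.06 rad and angle between apron_long's own z axis and vertical below 0.08 rad and contact force between apron_long and carriage between 6 and 16 N and value of joint carriage between 0.01 and 0.034 m and contact force between the fingers and apron_long above 2 N and contact force between each of the arm, the fingers and carriage below 0.5 N and linear speed of apron_long below 0.02 m/s), for 2 s.
At the end, for the whole second after the job is handed in: The longer apron stands upright (0.08 rad) on the board (within 5 mm), parallel to the legs (0.06 rad), its end within 6 mm of the side stop, gripped, still, and pressed against the legs with 6 to 16 N, the carriage 10 to 34 mm in; the robot does not touch the legs (all of step 2); the arm keeps its last pose, push and grip.
It fails at once if the short apron, screwdriver, jar or cup is moved by more than 30 mm (distance of any of apron_short, screwdriver, jar, cup from where it was at the start of the episode above 0.03 m).
It fails at once if the apron is rammed against the legs with more than 25 N (contact force between apron_long and carriage above 25 N).
It also fails if it takes over 48 s, if anything falls off the work surface, if the arm or the gripper's body presses on something with over 40 N, if the wrist force passes 120 N, or if a joint passes its speed limit or range.

## Working session

There is one attempt and no reset: what is moved stays moved. The work goes in short steps, Python scripts to look and compute and a tool call to move; the robot and the scene stay as the last step left them, time stands still between calls to the robot, and variables do not carry over. Pictures are saved under pics/ and viewed, at most 10 in all, crops included, and the job is handed in when it is done.

Besides the shell and the picture viewer there is one more tool, called after "Emit:" by a JSON object that holds its "fn" and its "kwargs", one argument or row to a line. drive_tool: Moves the arm, as the interface text tells. Its arguments: {"type":"object","properties":{"increments":{"type":"array","items":{"type":"array","items":{"type":"number"}}}},"required":["increments"]}

```bash
mkdir -p pics; cat > h.py <<'E'
import numpy as np,cv2
from cell import *
def grab(n):
    s=state(); im=get_image(n); np.savez('pics/%s.npz'%n,**{k:np.array(v) for k,v in im.items()},tp=s['tool_pos'],tr=s['eef_rot']); return im
def load(n): return dict(np.load('pics/%s.npz'%n))
def cam(im):
    if 'rvec' in im:
        R=cv2.Rodrigues(np.array(im['rvec'],float))[0]; return R.T,-R.T@np.array(im['tvec']).ravel()
    from scipy.spatial.transform import Rotation as Ro
    w,x,y,z=im['tr'];R=Ro.from_quat([x,y,z,w]).as_matrix();T=im['tool_from_camera']
    return R@T[:3,:3],R@T[:3,3]+im['tp']
def rays(im,uv):
    K=np.array(im['intrinsics'],float)
    uv=np.array(uv,float).reshape(-1,2); d=(uv-K[[0,1],2])/K[[0,1],[0,1]]
    p=d.copy()
    for _ in range(20): p=d/(1+float(im['k1'])*(p**2).sum(1,keepdims=True))
    return np.c_[p,np.ones(len(p))]
def onz(im,uv,z):
    R,c=cam(im); r=rays(im,uv)@R.T; return c+r*((z-c[2])/r[:,2])[:,None]
def cloud(im):
    v,u=np.mgrid[0:400,0:640]; R,c=cam(im)
    p=rays(im,np.c_[u.ravel(),v.ravel()])*im['depth'].reshape(-1,1)
    P=p@R.T+c; P[im['depth'].ravel()==0]=np.nan
    return P.reshape(400,640,3)
E
python3 - <<'E'
from h import *
a=grab('top')['color'];b=grab('scene')['color']
cv2.imwrite('pics/a_top.png',a[...,::-1]);cv2.imwrite('pics/a_scene.png',b[...,::-1])
print(state())
E
```

```text
{'t': 0.1, 'joints': array([ 1.05390512e+00,  1.58998034e-01,  1.59812764e+00, -3.05368708e-05,
        1.38618068e+00, -2.10076454e-01]), 'qvel': array([-5.24376140e-04, -1.11698978e-05, -2.58107382e-03,  2.09333194e-05,
       -6.37185939e-04, -1.97484521e-03]), 'effort': array([ 3.59612131e-04, -3.86501455e+01, -3.22959781e+01,  7.02714873e-02,
        3.38624034e-02, -7.86117880e-05]), 'tool_pos': array([0.17339019, 0.54763212, 0.21369994]), 'eef_rot': array([-2.90611050e-04,  1.52803536e-01,  9.88256214e-01, -8.06199561e-04]), 'ft_force': array([-0.97850018,  0.28273772,  0.10478852]), 'wrist_torque': array([-0.00018709, -0.01570677,  0.00999092]), 'finger_force': 0.0, 'gripper_width': 0.09167337629606143}
```

View pics/a_top.png

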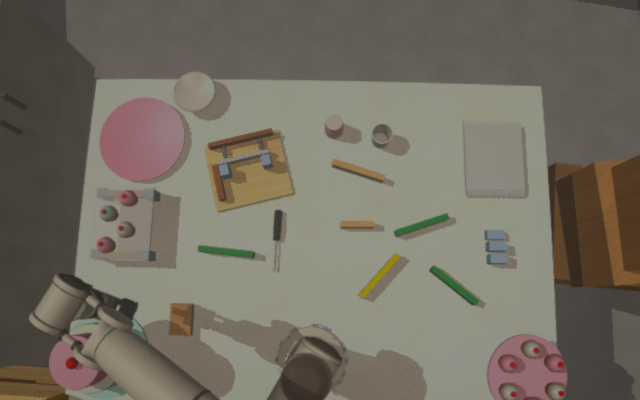

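View pics/a_scene.png

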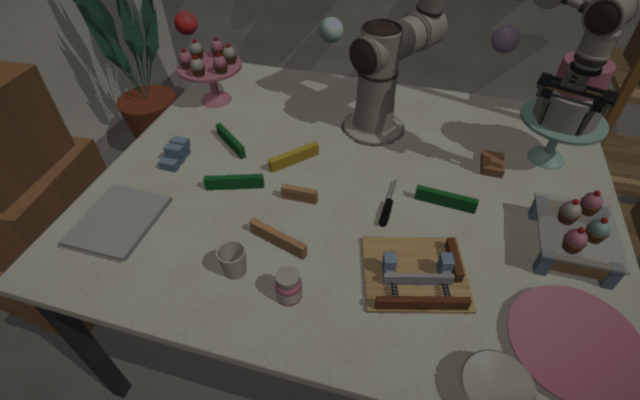

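Top view: the pale wooden boards are at (358,171), about 53 px long, and at (357,225), about 33 px long. The green and yellow boards are look-alikes. The longer pale one at (358,171) fits apron_long; in the scene view it is at (278,238). The jig is at (248,170) with legs at (225,170) and (266,160). Next I'll measure and make a confirming crop.

```bash
python3 - <<'E'
from h import *
t=load('top');s=load('scene')
for n,im,boxes in (('top',t,dict(L=(325,152,392,188),S=(335,215,380,235))),('scene',s,dict(L=(244,214,312,262),S=(276,180,322,206)))):
    P=cloud(im);hsv=cv2.cvtColor(im['color'],cv2.COLOR_RGB2HSV)
    print(n,'cam',cam(im)[1],'k1',im['k1'])
    for k,(a,b,c,d) in boxes.items():
        p=P[b:d,a:c].reshape(-1,3);h=hsv[b:d,a:c].reshape(-1,3)
        m=(h[:,1]>85)&(h[:,0]<25)
        q=p[m];z=q[:,2];top=q[(z>0.035)&(z<.06)]
        r=cv2.minAreaRect((top[:,:2]*1000).astype(np.float32))
        print(k,m.sum(),len(top),'zmed',np.nanmedian(top[:,2]),np.nanpercentile(z,[5,95]),r)
P=cloud(t);hsv=cv2.cvtColor(t['color'],cv2.COLOR_RGB2HSV)
for nm,(u,v) in dict(legL=(225,171),legR=(266,160),board=(250,190),stop=(219,185),rear=(240,140),jar=(334,122),cup=(382,130),table=(320,260)).items(): print(nm,P[v-2:v+3,u-2:u+3].reshape(-1,3).mean(0).round(4))
o=np.hstack([cv2.resize(t['color'][125:245,315:475],(640,480),interpolation=cv2.INTER_CUBIC)])
cv2.imwrite('pics/b_crop.png',o[...,::-1])
j=cv2.resize(t['color'][120:220,190:310],(720,600),interpolation=cv2.INTER_CUBIC)
cv2.imwrite('pics/b_jig.png',j[...,::-1])
E
```

```text
top cam [ 0.21857063 -0.05617855  1.6511682 ] k1 -0.09041198614852615
L 354 325 zmed 0.043551615286989254 [0.03254015 0.04947092] ((614.93359375, -140.40097045898438), (176.5706787109375, 21.882091522216797), 72.97090148925781)
S 230 225 zmed 0.04398594051935034 [0.03742473 0.04968806] ((434.529541015625, -139.73167419433594), (21.203243255615234, 106.96943664550781), 1.196933627128601)
scene cam [1.29952796 0.18302903 0.89161609] k1 -0.02428551481743931
L 824 423 zmed 0.0434842404801673 [0.00690799 0.04589088] ((621.3901977539062, -139.48403930664062), (178.95408630371094, 21.138744354248047), 71.83253479003906)
S 474 199 zmed 0.043253876638097766 [0.00592908 0.04573638] ((440.576171875, -135.77784729003906), (20.293046951293945, 107.03189849853516), 0.6963932514190674)
legL [nan nan nan]
legR [0.6349 0.1611 0.0715]
board [nan nan nan]
stop [0.5546 0.316  0.0452]
rear [0.7112 0.256  0.039 ]
jar [ 0.7645 -0.0579  0.0829]
cup [ 0.7573 -0.2206  0.0312]
table [ 0.3193 -0.0201 -0.002 ]
```

View pics/b_crop.png

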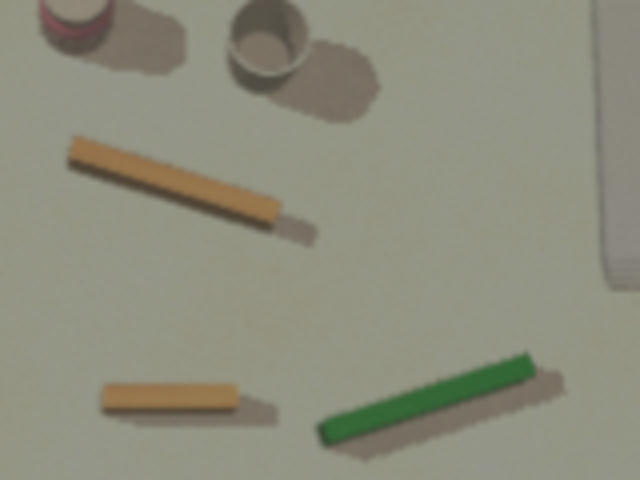

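View pics/b_jig.png

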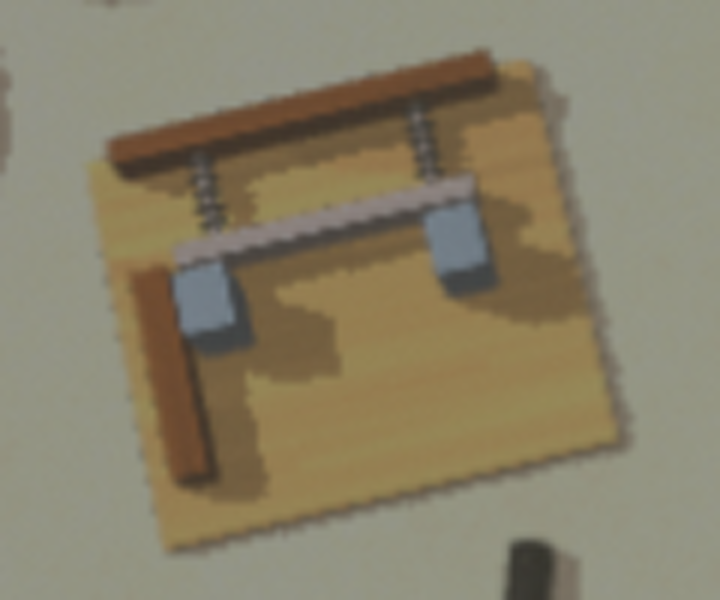

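The crop confirms it: the board at crop (70–280,140–220) is long, about 178 mm by 21 mm by depth. The lower one at (100–238,397) is about 107 mm, the short apron. In the jig crop the legs are at (205,300) and (460,245) and the stop is at (175,375). I'll move the wrist camera over the jig first.

Emit:
{"fn": "drive_tool", "kwargs": {
  "increments": [
    [0,0,0,0,0,-0.05,0.0919],
    [0,0,0,-0.05,-0.023,-0.02,0.0919],
    [0,0,0,-0.05,-0.023,0,0.0919],
    [0,0,0,-0.05,-0.023,0,0.0919],
    [0,0,0,-0.05,-0.023,0,0.0919],
    [0,0,0,-0.05,-0.023,0,0.0919],
    [0,0,0,-0.05,-0.023,0,0.0919],
    [0,0,0,-0.05,-0.023,0,0.0919],
    [0,0,0,-0.05,-0.023,0,0.0919],
    [0,0,0,-0.05,-0.023,0,0.0919]
  ]
}}

```text
t: 1.35
tool_pos: [0.5411, 0.2135, 0.2841]
eef_rot: [-0.0, 0.153, 0.988, -0.0]
ft_force: [0.2, -0.2, -0.3]
gripper_width: 0.0918
finger_force: 0.0
```

Emit:
{"fn": "drive_tool", "kwargs": {
  "increments": [
    [0,0,0.17,0,0,0,0.0919],
    [0,0,0.17,0,0,0,0.0919],
    [0,0,0.17,0,0,0,0.0919],
    [0,0,0.17,0,0,0,0.0919],
    [0,0,0.17,0,0,0,0.0919],
    [0,0,0.17,0,0,0,0.0919],
    [0,0,0,0,0,0,0.0919],
    [0,0,0,0,0,0,0.0919]
  ]
}}

```text
t: 2.35
tool_pos: [0.54, 0.2149, 0.2843]
eef_rot: [-0.0, 0.615, 0.789, -0.0]
ft_force: [-0.7, -0.3, 0.2]
gripper_width: 0.0921
finger_force: 0.0
```

```bash
python3 - <<'E'
from h import *
grab('wrist'); w=load('wrist'); s=state()
print(s['t'],s['tool_pos'],s['eef_rot'],s['joints']); print(w['tool_from_camera'],w['intrinsics'],w['k1'])
cv2.imwrite('pics/c_wrist.png',w['color'][...,::-1])
E
```

```text
2.4 [0.54003647 0.21487091 0.28439542] [-1.11494555e-04  6.14899246e-01  7.88605654e-01 -1.65089290e-04] [ 1.70927127e-01  1.37271153e-01  1.48351338e+00 -5.70932955e-05
  1.52120245e+00 -7.53499302e-02]
[[-4.24102092e-04 -9.60635979e-01 -2.77809892e-01  7.90210965e-02]
 [ 9.99999597e-01 -6.27388879e-04  6.42851154e-04  2.55616800e-04]
 [-7.91840785e-04 -2.77809507e-01  9.60635857e-01 -1.70180495e-01]
 [ 0.00000000e+00  0.00000000e+00  0.00000000e+00  1.00000000e+00]] [[347.67071479   0.         314.71748798]
 [  0.         347.67071479 204.57231627]
 [  0.           0.           1.        ]] -0.014577866541000491
```

View pics/c_wrist.png

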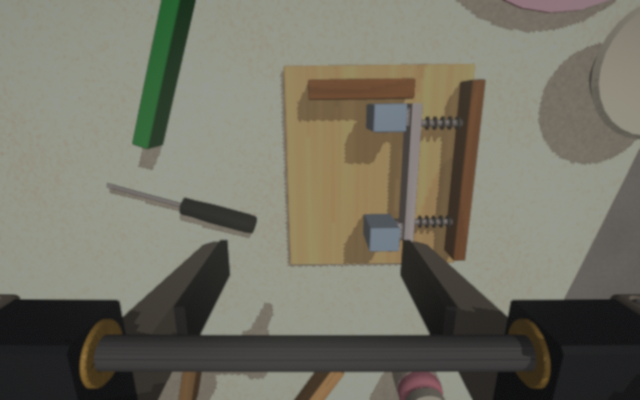

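The wrist view shows the board (285–475, 65–265), with legs at (388,117) and (382,232). The stop is at (360,89) and the rear block at (470,170). Now I'll measure the jig.

```bash
cat > jig.py <<'E'
from h import *
def meas(n):
    im=load(n);P=cloud(im).reshape(-1,3);h=cv2.cvtColor(im['color'],cv2.COLOR_RGB2HSV).reshape(-1,3).astype(int)
    reg=(np.abs(P[:,0]-.62)<.17)&(np.abs(P[:,1]-.23)<.17)
    rect=lambda q:cv2.minAreaRect((q[:,:2]*1000).astype(np.float32))
    out=[]
    brd=reg&(h[:,1]>70)&(h[:,0]<30)&(P[:,2]>.005)&(P[:,2]<.02); print(n,'board n',brd.sum(),'z',np.median(P[brd,2]),rect(P[brd]))
    blue=reg&(h[:,0]>95)&(h[:,0]<130)&(h[:,1]>35)&(P[:,2]>.06)&(P[:,2]<.085)
    q=P[blue];
    if len(q)>20:
        _,l,c=cv2.kmeans(q[:,:2].astype(np.float32),2,None,(3,50,1e-6),5,0);l=l.ravel()
        for i in (0,1): print('leg',(l==i).sum(),'z',np.median(q[l==i,2]),rect(q[l==i]))
    br=reg&(h[:,0]<20)&(h[:,1]>90)&(P[:,2]>.037)&(P[:,2]<.056)
    q=P[br]
    if len(q)>20:
        _,lab,_,_=cv2.connectedComponentsWithStats(br.reshape(400,640).astype(np.uint8))
        lab=lab.ravel()
        for i in range(1,lab.max()+1):
            if (lab==i).sum()>40: print('brown',(lab==i).sum(),'z',np.median(P[lab==i,2]),rect(P[lab==i]))
if __name__=='__main__':
    for n in ('top','scene','wrist'): meas(n)
E
python3 jig.py
```

```text
top board n 3539 z 0.011145767831094888 ((614.8564453125, 229.11801147460938), (230.49365234375, 260.4830322265625), 15.133627891540527)
leg 66 z 0.07042663051868481 ((602.2428588867188, 298.0034484863281), (30.214645385742188, 23.359867095947266), 13.07204818725586)
leg 64 z 0.0706713569336983 ((637.701171875, 162.75831604003906), (30.446287155151367, 22.287071228027344), 12.033933639526367)
brown 305 z 0.0461601744274156 ((717.1757202148438, 255.93710327148438), (19.285734176635742, 219.24591064453125), 15.228745460510254)
brown 244 z 0.04473247554081794 ((566.01123046875, 321.9280700683594), (121.31623840332031, 23.178110122680664), 15.129121780395508)
scene board n 4412 z 0.010822890163185106 ((620.97509765625, 230.04043579101562), (233.12826538085938, 258.9350280761719), 14.398172378540039)
leg 148 z 0.07053523810301349 ((643.4414672851562, 161.43922424316406), (34.09865951538086, 28.97186279296875), 18.003925323486328)
leg 169 z 0.06989023894853852 ((607.5596923828125, 297.18902587890625), (34.71432876586914, 30.201616287231445), 16.050870895385742)
brown 317 z 0.04426153407135
[... 214 characters left out ...]
8906), 14.655253410339355)
wrist board n 24930 z 0.01214341843921124 ((616.870361328125, 228.99008178710938), (228.55764770507812, 259.6844482421875), 14.745304107666016)
leg 791 z 0.07214314534419553 ((602.2055053710938, 297.74700927734375), (34.2444953918457, 26.080577850341797), 14.213605880737305)
leg 606 z 0.07214356095966268 ((637.53466796875, 163.56866455078125), (33.393516540527344, 27.330636978149414), 14.859712600708008)
brown 2215 z 0.04593791075171194 ((567.6513671875, 320.97344970703125), (120.03104400634766, 22.10747528076172), 14.93189525604248)
brown 2448 z 0.04794626609136171 ((718.312255859375, 255.4412841796875), (15.22012996673584, 218.82760620117188), 14.747064590454102)
```

Emit:
{"fn": "drive_tool", "kwargs": {
  "increments": [
    [0,0,0,-0.0544,-0.0066,0,0.0919],
    [0,0,0,-0.0544,-0.0066,0,0.0919],
    [0,0,0,-0.0544,-0.0066,0,0.0919],
    [0,0,0,-0.0544,-0.0066,0,0.0919],
    [0,0,0,-0.0544,-0.0066,0,0.0919],
    [0,0,0,-0.0544,-0.0066,0,0.0919],
    [0,0,0,-0.0544,-0.0066,0,0.0919],
    [0,0,0,-0.0544,-0.0066,0,0.0919],
    [0,0,0.183,0,0,0,0.0919],
    [0,0,0.183,0,0,0,0.0919],
    [0,0,0.183,0,0,0,0.0919],
    [0,0,0,0,0,0,0.0919]
  ]
}}

```text
t: 3.9
tool_pos: [0.594, -0.2202, 0.2845]
eef_rot: [-0.0, 0.805, 0.593, -0.0]
ft_force: [0.1, -0.9, 0.1]
gripper_width: 0.0918
finger_force: 0.0
```

```bash
cat > ap.py <<'E'
from h import *
grab('wrist');im=load('wrist');s=state();print(s['t'],s['tool_pos'],s['eef_rot'])
P=cloud(im).reshape(-1,3);h=cv2.cvtColor(im['color'],cv2.COLOR_RGB2HSV).reshape(-1,3).astype(int)
m=(h[:,1]>70)&(h[:,0]<30)&(P[:,2]>.035)&(P[:,2]<.055)&(np.abs(P[:,0]-.617)<.07)&(np.abs(P[:,1]+.14)<.12)
q=P[m];print(m.sum(),'z',np.median(q[:,2]),cv2.minAreaRect((q[:,:2]*1000).astype(np.float32)),cv2.fitLine((q[:,:2]*1000).astype(np.float32),2,0,.01,.01).ravel())
cv2.imwrite('pics/d_wrist.png',im['color'][...,::-1])
E
python3 ap.py
```

```text
3.95 [ 0.59400712 -0.22016338  0.28451275] [-6.82888097e-05  8.04998049e-01  5.93277450e-01 -5.43162861e-05]
2729 z 0.04499924836835728 ((616.4908447265625, -141.66070556640625), (178.863037109375, 18.46739959716797), 72.95260620117188) [ 2.9469514e-01  9.5559132e-01  6.1831287e+02 -1.3695352e+02]
```

View pics/d_wrist.png

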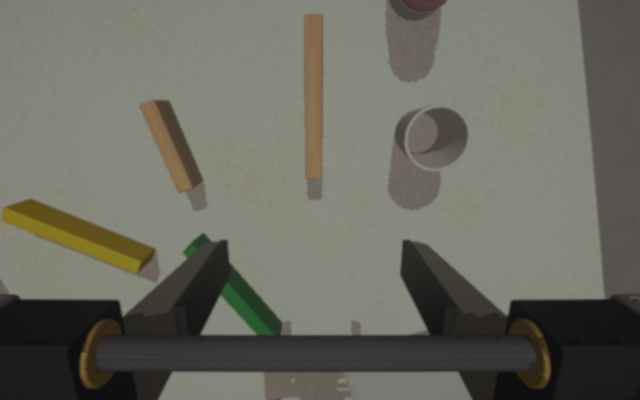

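Wrist view: the long apron runs (314,15) to (314,180), with its top at z = 45 mm and 179 x 18 mm. The short one is at (172,145) and the cup at (435,138). I'll approach and descend.

Emit:
{"fn": "drive_tool", "kwargs": {
  "increments": [
    [0,0,0,0.041,-0.001,0,0.0919],
    [0,0,0,0.041,-0.001,0,0.0919],
    [0,0,0,0,0,0.05,0.0919],
    [0,0,0,0,0,0.05,0.0919],
    [0,0,0,0,0,0.05,0.0919],
    [0,0,0,0,0,0.05,0.0919],
    [0,0,0,0,0,0.03,0.0919],
    [0,0,0,0,0,0.025,0.0919],
    [0,0,0,0,0,0.021,0.0919],
    [0,0,0,0,0,0,0.0919],
    [0,0,0,0,0,0,0.0919]
  ]
}}

```text
t: 5.32
tool_pos: [0.6176, -0.1417, 0.0097]
eef_rot: [0.001, 0.806, 0.592, 0.0]
ft_force: [0.3, -0.9, -0.2]
gripper_width: 0.0921
finger_force: 0.0
```

Emit:
{"fn": "drive_tool", "kwargs": {
  "increments": [
    [0,0,0,0,0,0,0.06],
    [0,0,0,0,0,0,0.035],
    [0,0,0,0,0,0,0.02],
    [0,0,0,0,0,0,0.01],
    [0,0,0,0,0,0,0.01],
    [0,0,0,0,0,0,0.01],
    [0,0,0,0,0,0,0.01],
    [0,0,0,0,0,0,0.01]
  ]
}}

```text
t: 6.32
tool_pos: [0.6168, -0.1414, 0.0086]
eef_rot: [0.0, 0.806, 0.591, 0.0]
ft_force: [-0.2, -0.0, -0.3]
gripper_width: 0.0197
finger_force: 30.0
```

Emit:
{"fn": "drive_tool", "kwargs": {
  "increments": [
    [0,0,0,0,0,-0.02,0.01],
    [0,0,0,0,0,-0.04,0.01],
    [0,0,0,0,0,-0.05,0.01],
    [0,0,0,0,0,0,0.01],
    [0,0,0,0,0,0,0.01],
    [0,0,0,0,0,0,0.01]
  ]
}}

```text
t: 7.08
tool_pos: [0.6154, -0.1408, 0.1166]
eef_rot: [-0.002, 0.806, 0.591, -0.001]
ft_force: [-0.4, 0.7, -1.7]
gripper_width: 0.0197
finger_force: 30.0
```

Emit:
{"fn": "drive_tool", "kwargs": {
  "increments": [
    [0,0,0,0.0394,-0.0197,0,0.01],
    [0,0,0,0.0394,-0.0197,0,0.01],
    [0,0,0,0.0394,-0.0197,0,0.01],
    [0,0,0,0.0394,-0.0197,0,0.01],
    [0,0,0,0.0394,-0.0197,0,0.01],
    [0,0,0,0.0394,-0.0197,0,0.01],
    [0,0,0,0.0394,-0.0197,0,0.01],
    [0,0,0,0.0394,-0.0197,0,0.01],
    [0,0,-0.141,0,0,0,0.01],
    [0,0,-0.141,0,0,0,0.01],
    [0,0,-0.141,0,0,0,0.01],
    [0,0,-0.141,0,0,0,0.01]
  ]
}}

```text
t: 8.57
tool_pos: [0.5599, 0.2065, 0.1168]
eef_rot: [-0.001, 0.608, 0.794, -0.001]
ft_force: [0.6, 0.3, -0.7]
gripper_width: 0.0195
finger_force: 30.0
```

Emit:
{"fn": "drive_tool", "kwargs": {
  "increments": [
    [0,0,0,0,0,0,0.01],
    [0,0,0,0,0,0,0.01]
  ]
}}

```text
t: 8.82
tool_pos: [0.5605, 0.2065, 0.1177]
eef_rot: [-0.001, 0.611, 0.792, -0.001]
ft_force: [0.0, 0.2, -1.2]
gripper_width: 0.0198
finger_force: 30.0
```

```bash
cat > pose.py <<'E'
from h import *
s=state();w,x,y,z=s['eef_rot']
from scipy.spatial.transform import Rotation as Ro
R=Ro.from_quat([x,y,z,w]).as_matrix()
th=np.radians(14.75);J=np.array([[np.cos(th),-np.sin(th)],[np.sin(th),np.cos(th)]])
d=J.T@(s['tool_pos'][:2]-[.6026,.2256])
f=J.T@s['ft_force'][:2]
print('t',s['t'],'jig mm',(d*1000).round(1),'z',s['tool_pos'][2].round(4),'yaw err deg',np.degrees(np.arctan2(R[1,1],R[0,1])-th).round(2),'tilt',R[:2,2].round(3),'F jig',f.round(2),s['ft_force'][2].round(2),'grip',s['gripper_width'],s['finger_force'],'tau',s['wrist_torque'].round(2))
E
python3 pose.py; python3 - <<'E'
from h import *
grab('wrist');im=load('wrist');cv2.imwrite('pics/e_wrist.png',im['color'][...,::-1])
E
```

```text
t 8.825 jig mm [-45.5  -7.7] z 0.1177 yaw err deg -0.04 tilt [-0.002 -0.   ] F jig [0.1  0.22] -1.21 grip 0.019782394269562308 29.99688059091568 tau [-0.03  0.03 -0.05]
```

View pics/e_wrist.png

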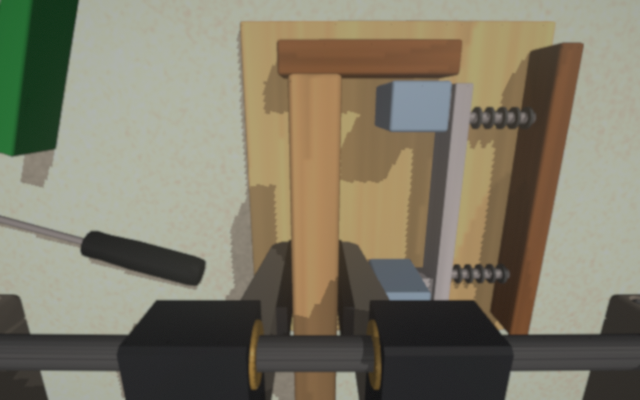

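The apron sits in the gripper at (315,180), parallel to the board, with its far end at (315,75) just short of the stop at (370,57). I'll check its end position and yaw by depth.

```bash
cat > ck.py <<'E'
from h import *
im=load('wrist');P=cloud(im)
th=np.radians(14.75);J=np.array([[np.cos(th),-np.sin(th)],[np.sin(th),np.cos(th)]])
Q=P.copy();Q[...,:2]=(P[...,:2]-[.6026,.2256])@J
h=cv2.cvtColor(im['color'],cv2.COLOR_RGB2HSV).astype(int)
zt=im['tp'][2]-.0086+.045
m=(np.abs(Q[...,2]-zt)<.008)&(h[...,1]>70)&(Q[...,1]>.02)&(np.abs(Q[...,0]-(-.045 if zt>.1 else 0))<.07);m[235:]=False
q=Q[m]; print('apron top n',len(q),'z',np.median(q[:,2]),'expected',zt,'y max',np.percentile(q[:,1],[98,99.7,100]))
l=[(y,q[np.abs(q[:,1]-y)<.004,0]) for y in (.03,.05,.07,.08)]
for y,x in l:
    if len(x): print(y,'x',x.min().round(4),x.max().round(4))
g=(np.abs(Q[...,2]-.046)<.006)&(h[...,1]>90)&(Q[...,1]>.08)&(Q[...,1]<.12)&(Q[...,0]<.06)&(Q[...,0]>-.08)
print('stop y',np.percentile(Q[g][:,1],[0,.5,2,98]),'x',np.percentile(Q[g][:,0],[1,99]))
b=(h[...,0]>95)&(h[...,0]<130)&(h[...,1]>35)&(np.abs(Q[...,2]-.072)<.004)&(np.abs(Q[...,1]-.07)<.03)
print('leg x',np.percentile(Q[b][:,0],[0,1,3,50,99]),'y',np.percentile(Q[b][:,1],[1,99]))
E
python3 ck.py
```

```text
apron top n 8219 z 0.15416347052764365 expected 0.1541483872659638 y max [0.08114343 0.08223417 0.08239098]
0.03 x -0.0553 -0.0352
0.05 x -0.0553 -0.0355
0.07 x -0.0553 -0.0355
0.08 x -0.0553 -0.0353
stop y [0.08969911 0.08990617 0.09036888 0.11099643] x [-0.06868077  0.04788143]
leg x [0.00031392 0.00103813 0.00168128 0.01770612 0.03457446] y [0.05610735 0.08383175]
```

Emit:
{"fn": "drive_tool", "kwargs": {
  "increments": [
    [0,0,0,0,0,0.03,0.01],
    [0,0,0,0,0,0.03,0.01],
    [0,0,0,0,0,0.02,0.01],
    [0,0,0,0,0,0.01,0.01],
    [0,0,0,0,0,0.003,0.01],
    [0,0,0,0,0,0.002,0.01],
    [0,0,0,0,0,0.001,0.01],
    [0,0,0,0,0,0,0.01],
    [0,0,0,0,0,0,0.01]
  ]
}}

```text
t: 10.0
tool_pos: [0.5613, 0.2067, 0.0229]
eef_rot: [0.0, 0.61, 0.793, 0.0]
ft_force: [-0.4, -0.7, -2.5]
gripper_width: 0.0196
finger_force: 30.0
```

```bash
python3 pose.py
```

```text
t 10.0 jig mm [-44.8  -7.8] z 0.0229 yaw err deg 0.09 tilt [0.001 0.   ] F jig [-0.53 -0.57] -2.53 grip 0.019623363731520748 29.996926188468933 tau [-0.08  0.09  0.04]
```

Emit:
{"fn": "drive_tool", "kwargs": {
  "increments": [
    [0,0,0,0,0,0.001,0.01],
    [0,0,0,0,0,0.001,0.01],
    [0,0,0,0.002,0,0,0.01],
    [0,0,0,0.002,0,0,0.01],
    [0,0,0,0.001,0,0,0.01],
    [0,0,0,0.001,0,0,0.01],
    [0,0,0,0,0,0,0.01],
    [0,0,0,0,0,0,0.01]
  ]
}}

```text
t: 11.0
tool_pos: [0.5595, 0.2124, 0.0205]
eef_rot: [-0.0, 0.61, 0.792, -0.0]
ft_force: [-0.2, -0.4, -1.6]
gripper_width: 0.0196
finger_force: 30.0
```

```bash
python3 pose.py
```

```text
t 11.0 jig mm [-45.1  -1.8] z 0.0205 yaw err deg 0.09 tilt [-0. -0.] F jig [-0.27 -0.33] -1.58 grip 0.019559620357189042 29.996826946735382 tau [-0.06  0.07  0.04]
```

Emit:
{"fn": "drive_tool", "kwargs": {
  "increments": [
    [0,0,0,0.0008,0,0,0.01],
    [0,0,0,0.0005,0,0,0.01],
    [0,0,0,0.0005,0,0,0.01],
    [0,0,0,0,0,0,0.01],
    [0,0,0,0,0,0,0.01],
    [0,0,0,0,0,0,0.01]
  ]
}}

```text
t: 11.75
tool_pos: [0.5591, 0.2141, 0.0206]
eef_rot: [0.0, 0.61, 0.792, -0.0]
ft_force: [1.2, -1.4, -1.4]
gripper_width: 0.02
finger_force: 30.0
```

```bash
python3 pose.py
```

```text
t 11.75 jig mm [-45.   -0.1] z 0.0206 yaw err deg 0.09 tilt [ 0. -0.] F jig [ 0.82 -1.65] -1.43 grip 0.020029366452617867 29.996752738952637 tau [-0.18  0.03  0.02]
```

The end now touches the side stop lightly. I'll move along jig +x to just short of the legs.

Emit:
{"fn": "drive_tool", "kwargs": {
  "increments": [
    [0,0,0,-0.0004,0.002,0,0.01],
    [0,0,0,0,0.004,0,0.01],
    [0,0,0,0,0.005,0,0.01],
    [0,0,0,0,0.005,0,0.01],
    [0,0,0,0,0.005,0,0.01],
    [0,0,0,0,0.005,0,0.01],
    [0,0,0,0,0.003,0,0.01],
    [0,0,0,0,0.002,0,0.01],
    [0,0,0,0,0,0,0.01],
    [0,0,0,0,0,0,0.01]
  ]
}}

```text
t: 13.0
tool_pos: [0.5891, 0.2217, 0.0206]
eef_rot: [-0.0, 0.61, 0.793, -0.0]
ft_force: [-0.5, 0.1, -2.4]
gripper_width: 0.0199
finger_force: 30.0
```

```bash
python3 pose.py
```

```text
t 13.0 jig mm [-14.1  -0.3] z 0.0206 yaw err deg 0.09 tilt [-0. -0.] F jig [-0.45  0.22] -2.37 grip 0.019857899032912518 29.99700665473938 tau [-0.07  0.04  0.03]
```

Emit:
{"fn": "drive_tool", "kwargs": {
  "increments": [
    [0,0,0,0,0.002,0,0.01],
    [0,0,0,0,0.002,0,0.01],
    [0,0,0,0,0.002,0,0.01],
    [0,0,0,0,0.002,0,0.01],
    [0,0,0,0,0.002,0,0.01],
    [0,0,0,0,0.002,0,0.01],
    [0,0,0,0,0.001,0,0.01],
    [0,0,0,0,0,0,0.01],
    [0,0,0,0,0,0,0.01]
  ]
}}

```text
t: 14.12
tool_pos: [0.6011, 0.2249, 0.0206]
eef_rot: [-0.001, 0.61, 0.793, -0.001]
ft_force: [-5.4, -1.5, 3.3]
gripper_width: 0.02
finger_force: 30.0
```

```bash
python3 pose.py
```

```text
t 14.125 jig mm [-1.6 -0.3] z 0.0206 yaw err deg 0.1 tilt [-0.002 -0.001] F jig [-5.66 -0.1 ] 3.28 grip 0.020006917161478312 29.99896466732025 tau [-0.35  0.91 -0.08]
```

Emit:
{"fn": "drive_tool", "kwargs": {
  "increments": [
    [0,0,0,0,0.002,0,0.01],
    [0,0,0,0,0.002,0,0.01],
    [0,0,0,0,0.002,0,0.01],
    [0,0,0,0,0.002,0,0.01],
    [0,0,0,0,0.002,0,0.01],
    [0,0,0,0,0.001,0,0.01],
    [0,0,0,0,0.0005,0,0.01],
    [0,0,0,0,0,0,0.01],
    [0,0,0,0,0,0,0.01]
  ]
}}

```text
t: 15.25
tool_pos: [0.6104, 0.2274, 0.0206]
eef_rot: [-0.002, 0.61, 0.793, -0.003]
ft_force: [-11.7, -4.3, 8.7]
gripper_width: 0.0197
finger_force: 30.0
```

```bash
python3 pose.py; python3 - <<'E'
from h import *
grab('wrist');im=load('wrist');cv2.imwrite('pics/f_wrist.png',im['color'][...,::-1])
E
python3 ck.py
```

```text
t 15.25 jig mm [ 8.  -0.3] z 0.0206 yaw err deg 0.11 tilt [-0.006 -0.002] F jig [-12.36  -1.15] 8.66 grip 0.01974797997263247 30.001544952392578 tau [-0.73  1.92 -0.03]
apron top n 8250 z 0.05704282214116767 expected 0.05702379891732975 y max [0.08859928 0.08972026 0.08985407]
0.03 x -0.0017 0.0182
0.05 x -0.0017 0.0183
0.07 x -0.0018 0.0182
0.08 x -0.0016 0.0183
stop y [0.08960129 0.08985573 0.09023779 0.11126465] x [-0.06782923  0.04834895]
leg x [0.01888693 0.0193763  0.02005211 0.03614276 0.05311584] y [0.05629138 0.08416846]
```

View pics/f_wrist.png

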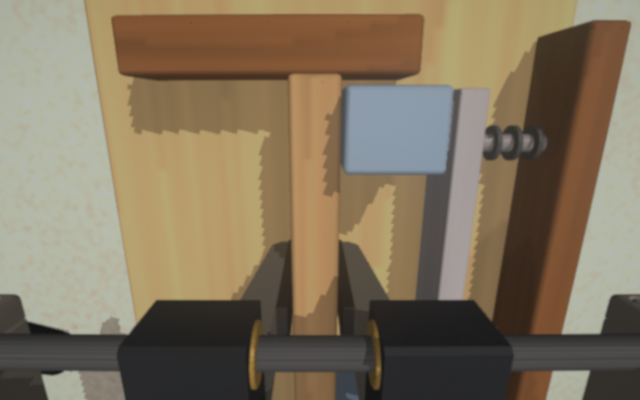

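The apron's end is at the stop (315,75) and its face is flush on the leg (345,130). The carriage is about 18 mm in. I'll add 1 mm and hold.

Emit:
{"fn": "drive_tool", "kwargs": {
  "increments": [
    [0,0,0,0,0.0005,0,0.01],
    [0,0,0,0,0.0005,0,0.01],
    [0,0,0,0,0,0,0.01],
    [0,0,0,0,0,0,0.01],
    [0,0,0,0,0,0,0.01],
    [0,0,0,0,0,0,0.01],
    [0,0,0,0,0,0,0.01],
    [0,0,0,0,0,0,0.01],
    [0,0,0,0,0,0,0.01],
    [0,0,0,0,0,0,0.01],
    [0,0,0,0,0,0,0.01],
    [0,0,0,0,0,0,0.01]
  ]
}}

```text
t: 16.8
tool_pos: [0.6112, 0.2276, 0.0206]
eef_rot: [-0.002, 0.61, 0.793, -0.003]
ft_force: [-12.9, -4.0, 9.6]
gripper_width: 0.0199
finger_force: 30.0
```

Emit:
{"fn": "drive_tool", "kwargs": {
  "increments": [
    [0,0,0,0,0,0,0.01],
    [0,0,0,0,0,0,0.01],
    [0,0,0,0,0,0,0.01],
    [0,0,0,0,0,0,0.01],
    [0,0,0,0,0,0,0.01],
    [0,0,0,0,0,0,0.01],
    [0,0,0,0,0,0,0.01],
    [0,0,0,0,0,0,0.01],
    [0,0,0,0,0,0,0.01],
    [0,0,0,0,0,0,0.01],
    [0,0,0,0,0,0,0.01],
    [0,0,0,0,0,0,0.01]
  ]
}}

```text
t: 18.3
tool_pos: [0.6112, 0.2276, 0.0206]
eef_rot: [-0.002, 0.61, 0.793, -0.003]
ft_force: [-12.4, -4.0, 9.2]
gripper_width: 0.0197
finger_force: 30.0
```

Emit:
{"fn": "drive_tool", "kwargs": {
  "increments": [
    [0,0,0,0,0,0,0.01],
    [0,0,0,0,0,0,0.01],
    [0,0,0,0,0,0,0.01],
    [0,0,0,0,0,0,0.01],
    [0,0,0,0,0,0,0.01],
    [0,0,0,0,0,0,0.01],
    [0,0,0,0,0,0,0.01],
    [0,0,0,0,0,0,0.01],
    [0,0,0,0,0,0,0.01],
    [0,0,0,0,0,0,0.01],
    [0,0,0,0,0,0,0.01],
    [0,0,0,0,0,0,0.01]
  ]
}}

```text
t: 19.8
tool_pos: [0.6112, 0.2276, 0.0206]
eef_rot: [-0.002, 0.61, 0.793, -0.003]
ft_force: [-12.0, -3.7, 10.0]
gripper_width: 0.02
finger_force: 30.0
```

```bash
python3 pose.py; python3 -c "
from h import *
grab('wrist')"; python3 ck.py
```

```text
t 19.8 jig mm [ 8.8 -0.3] z 0.0206 yaw err deg 0.11 tilt [-0.007 -0.002] F jig [-12.58  -0.48] 10.04 grip 0.019964491658076258 30.001844465732574 tau [-0.75  2.07 -0.11]
apron top n 8248 z 0.05702841880324583 expected 0.05699966866502576 y max [0.08862769 0.08974115 0.08987555]
0.03 x -0.0009 0.0191
0.05 x -0.0008 0.0191
0.07 x -0.001 0.019
0.08 x -0.0008 0.0192
stop y [0.08967071 0.08988679 0.09027458 0.11130807] x [-0.06783911  0.04825825]
leg x [0.01964923 0.02022293 0.02087576 0.03692684 0.05395032] y [0.05633054 0.08420718]
```

It has been steady for over 3 s with the carriage about 19 mm in (about 9.6 N). Handing in.

```bash
python3 -c "
from cell import close_job
print(close_job())"
```

```text
the job is handed in; nothing more can be done
None
```

The job is handed in (no verdict was shown): the long apron is on the board with its end at the side stop and is still gripped. It is square against the blue legs, carriage about 19 mm in (about 9.6 N by the spring rate), held steady for over 3 s.

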